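# Put the worktop handful away with its own kind

### The job

Put the five things left out on the worktop away where each belongs: the spice jar and the salt shaker upright in the two free compartments of the wooden caddy, one in each; the lemon and the lime in the fruit bowl; and the wrapped snack bar lying flat and lengthwise in the shallow wooden tray. Set the jar and the shaker down rather than dropping them, and leave the jar that already stands in the caddy's middle compartment standing where it is.

Things in the scene. Friction and masses are not known exactly. Their poses are not given: they have to be found in the camera images.
- spice_jar: loose seasoning jar with a red lid, standing: round, 45 mm across, 106 mm tall (the lid is the top 21 mm, 45 mm across), about 0.11 kg. Origin at the centre of its underside, z up
- shaker: loose salt shaker, grey-white, round with a domed cap and a slight waist, standing: 44 mm across up to 70 mm height, the domed cap above it about 34 mm, 90 mm tall, about 0.1 kg. Origin at the centre of its underside, z up
- lemon_centre (a point): loose lemon, lying: 74 mm long along its x axis, 59 mm wide, 57 mm high. The point is the lemon's centre, 28 mm above what it lies on
- lime_centre (a point): loose lime, lying: 56 mm long along its x axis, 44 mm wide and high. The point is the lime's centre, 22 mm above what it lies on
- bar: loose snack bar in a stiff flat dark-blue wrapper, lying flat: 141 mm long along its y axis, 40 mm wide along x, 8 mm thick. Origin at the centre of its underside
- caddy: fixed wooden spice caddy, 72 mm (x) by 204 mm (y), with three square compartments in a row along its y axis, each 60 by 60 mm inside, centred at y = -66, 0 and +66 mm; their floor is 10 mm above the worktop, front and back boards 40 mm high, the partitions 38 mm and the ends 48 mm. The middle one is already taken; the two outer ones are free. Origin at the centre of its underside
- bowl: fixed round white fruit bowl, 162 mm across the rim, 50 mm high, 5 mm wall, flat inner floor 8 mm above the worktop and about 104 mm across, sides flaring outward. Origin at the centre of its underside
- tray: fixed shallow wooden tray, 172 mm (x) by 104 mm (y), 24 mm high, 6 mm wall, cork-lined floor about 6 mm above the worktop, inside 160 mm (x) by 92 mm (y). The bar lies lengthwise along its x axis. Origin at the centre of its underside
- old_jar: loose spice jar with a black lid, 40 mm across, 107 mm tall, already standing in the caddy's middle compartment; to be left there. Origin at the centre of its underside
There are look-alikes about, which are no part of the job. Several things look just like the part that bears lime_centre: the one meant starts nearest to the robot's base.

How it is judged (in metres and radians):
At the end, for the whole second after the job is handed in: Jar and shaker each upright on the floor of an outer caddy bay (centred to 14 mm); lemon and lime centres inside the bowl, within 60 mm of its centre; bar flat in the tray, centred to 18 mm along, 30 mm across, within 0.35 rad; old jar upright within 20 mm of its start; all at rest (x of spice_jar in the frame of caddy between -0.014 and 0.014 m and (y of spice_jar in the frame of caddy between 0.052 and 0.08 m or y of spice_jar in the frame of caddy between -0.08 and -0.052 m) and z of spice_jar in the frame of caddy between 0.006 and 0.016 m and angle between each of spice_jar, shaker, old_jar's own z axis and vertical below 0.12 rad and linear speed of each of spice_jar, shaker, bar, old_jar below 0.03 m/s and x of shaker in the frame of caddy between -0.014 and 0.014 m and (y of shaker in the frame of caddy between 0.052 and 0.08 m or y of shaker in the frame of caddy between -0.08 and -0.052 m) and z of shaker in the frame of caddy between 0.006 and 0.016 m and horizontal distance between each of lemon_centre, lime_centre and bowl below 0.06 m and z of lemon_centre in the frame of bowl between 0.012 and 0.065 m and z of lime_centre in the frame of bowl between 0.012 and 0.065 m and x of bar in the frame of tray between -0.018 and 0.018 m and y of bar in the frame of tray between -0.03 and 0.03 m and z of bar in the frame of tray between 0.002 and 0.011 m and angle between the y axis of bar and the x axis of tray, either way round below 0.35 rad and angle between bar's own z axis and vertical below 0.15 rad and distance of old_jar from where it was at the start of the episode below 0.02 m); the robot touches nothing.
It fails at once if the spice jar is dropped: it falls faster than 0.8 m/s close to the worktop or caddy (linear speed of spice_jar above 0.8 m/s and height (world z) of spice_jar below 0.05 m).
It fails at once if the shaker is dropped: it falls faster than 0.8 m/s close to the worktop or caddy (linear speed of shaker above 0.8 m/s and height (world z) of shaker below 0.05 m).
It fails at once if the jar that already stands in the caddy is tipped or moved more than 30 mm (angle between old_jar's own z axis and vertical above 0.4 rad or distance of old_jar from where it was at the start of the episode above 0.03 m).
It also fails if it takes over 136 s, if anything falls off the work surface, if the arm or the gripper's body presses on something with over 40 N, if the wrist force passes 120 N, or if a joint passes its speed limit or range.

### The arm

A 6-joint arm with a two-finger parallel gripper is mounted at the origin on the work surface; the furniture and walls round the work are solid. World frame = base frame: x ahead of the robot, y to its left, z up, the work surface at z = 0. Lengths are in mm, angles in rad, forces in N, time in s.
With the tool pointing down it reaches from about 350 to 975 mm from the base axis. Payload 7.1 kg.
Tool frame: the origin (TCP) lies midway between the tips of the shut fingers; the grasp point (between the pads) lies 19 mm behind it (ctrl.grip_depth is the distance from the TCP to the grasp point, in mm); z points along the fingers, y is the line along which they close (so a half turn about z gives the same grasp; the last joint's range is limited). The gripper opens to 88 mm and grips with 3 to 60 N. Pads are 20 mm wide; open, the fingers measure 115 mm over their backs; the gripper's body (75 mm by 178 mm) begins 61 mm behind the grasp point.
Start: joints at [1.231, 0.423, 1.63, -0, 1.089, -0.019], TCP at [197.047, 593.108, 222.675] pointing down, gripper open.
Joint ranges: [-3, 3], [-0.9, 2.11], [0.09, 2.58], [-1.31, 4.45], [0.11, 2.69], [-2.54, 2.54]. Speed limits (rad/s): [2.39, 2.39, 3.01, 3.14, 3.14, 3.14].

### API

Orientations are given as a rotation vector (axis times angle).
In Python, from workcell import get_obs, vision, ctrl gives the robot as it stands.
- The arm moves only by the tool step_arm, never from a script. Its argument "plan" is a list of rows, each a list of 7 numbers: the opening, from -1 (shut) to 1 (fully open), then the shift along the tool's x, y, z as a fraction of full scale, then the turn, a rotation vector about the tool's x, y, z as a fraction of full scale. In form: [[fingers, dx, dy, dz, wx, wy, wz], ...]. A call has 1 to 20 rows; each row shifts and turns the commanded pose from where the row before left it, along the tool's axes as they then stand; what a row does not reach is not made up. Full scale, the value 1, is 50 mm for a shift and 0.12 rad for a turn. A row lasts 1/8 s, in which the tool goes at most 62.5 mm and 10.7 degrees, less where a joint would pass 70% of its speed; a pose out of reach is approached as far as the arm can. A call with a number of a shift or a turn outside -1 to 1 is refused whole. A call with a gripper value outside its range is refused whole. The fingers move at their own pace and stop on an object; the grip force is fixed at half the most. Time passes only in rows, so rows that do not move let the fingers close. It gives the time, the measured TCP pose, the force, the opening and the grip force at its end, in the units of the state.
- get_obs(): the state, without advancing time (a new reading comes with each control period).
- vision.get_image(name): name is "scene" or "side" or "wrist"; returns a dict with "pixels" (420x560x3 uint8, red, green, blue), "depth" (420x560 float32, mm along the optical axis (not along the pixel's ray), 0 where there is no reading), "fx", "fy", "cx", "cy" (pixels), "T" (4x4, takes a point from camera to world coordinates); the wrist camera has in their place "T_tool_cam" (4x4, takes a point from camera to tool coordinates, whose origin is the TCP and whose axes are the flange's). Camera axes: x right, y down, z forward; pixel columns grow to the right and rows downward; lengths in mm; the calibration is good to about 2 mm. A picture is of the moment at which its call begins: read the wrist's pose just before it.
- ctrl.close_job(): hands the job in; it is judged then, once.
The state is a dict: "t": time; "qpos": joint angles; "qvel": joint speeds; "joint_torque": joint torques, N m; "ee_pos": TCP position; "orientation": TCP orientation; "ft_force": force on the tool from outside, world axes, zero at the start; "moment": the same for the moment, N m; "width": finger opening in mm; "grasp_force": force on a finger pad.
Only numpy, scipy, OpenCV 4.12 (cv2) and the standard library are available. Lean on these libraries where they do the work, as an engineer would, in place of code of your own. Each camera call takes 0.05 s, during which the arm holds its last target. There are 200 camera calls.

## Working session

There is one attempt and no reset: what is moved stays moved. The work goes in short steps, Python scripts to look and compute and a tool call to move; the robot and the scene stay as the last step left them, time stands still between calls to the robot, and variables do not carry over. Pictures are saved under pics/ and viewed, at most 14 in all, crops included, and the job is handed in when it is done.

Besides the shell and the picture viewer there is one more tool, called after "Emit:" as name(argument=value, ...), one argument or row to a line, values as JSON. step_arm: Moves the arm, as the interface text tells. Its arguments: {"type":"object","properties":{"plan":{"type":"array","items":{"type":"array","items":{"type":"number","minimum":-1,"maximum":1}}}},"required":["plan"]}

```bash
mkdir -p pics; python3 - <<'E'
from workcell import get_obs, vision, ctrl
import cv2,numpy as np
o=get_obs();print({k:np.round(v,3).tolist() for k,v in o.items()})
for n in("scene","side"):
    d=vision.get_image(n);np.savez(f"{n}0.npz",**d)
    cv2.imwrite(f"pics/{n}0.png",d["pixels"][:,:,::-1]);print(n,d["fx"],d["cx"],d["cy"],np.round(d["T"],3).tolist())
d=vision.get_image("wrist");print(np.round(d["T_tool_cam"],3).tolist(),d["fx"])
E
```

```text
{'t': 0.0, 'qpos': [1.231, 0.424, 1.631, -0.0, 1.089, -0.019], 'qvel': [-0.003, -0.001, -0.001, -0.002, -0.001, 0.001], 'joint_torque': [-0.004, -54.461, -27.366, 0.064, 0.023, -0.0], 'ee_pos': [196.872, 592.605, 221.897], 'orientation': [-0.502, -3.101, 0.002], 'ft_force': [-0.238, -0.649, 0.435], 'moment': [-0.011, 0.039, 0.025], 'grasp_force': 0.0, 'width': 87.462}
scene 542.0269410198147 277.5092457809593 212.0600071962276 [[0.771, -0.305, 0.559, -88.907], [-0.636, -0.404, 0.657, -801.867], [0.025, -0.862, -0.506, 569.474], [0.0, 0.0, 0.0, 1.0]]
side 501.7093635491 284.1137628136853 205.81357999854234 [[-0.999, 0.033, -0.02, 498.686], [0.03, 0.362, -0.932, 948.682], [-0.023, -0.931, -0.363, 489.868], [0.0, 0.0, 0.0, 1.0]]
[[0.001, -0.953, -0.303, 83.825], [1.0, 0.0, 0.001, -1.496], [-0.001, -0.303, 0.953, -161.007], [0.0, 0.0, 0.0, 1.0]] 315.13361649387775
```

View pics/scene0.png

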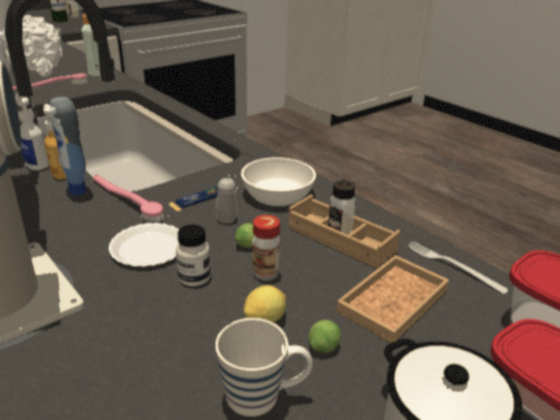

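View pics/side0.png

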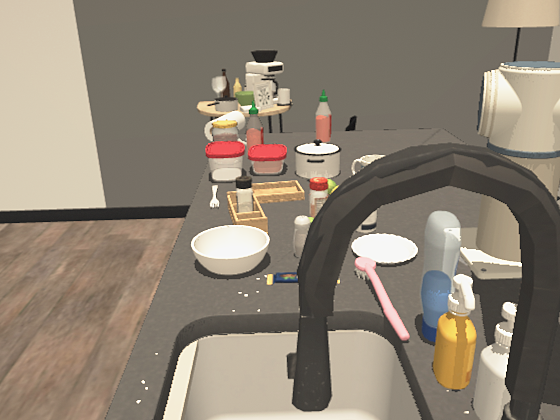

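The scene view shows the red-lid jar (266,248), shaker (227,200), lemon (265,305), limes (247,236) and (324,336), bar (195,199), bowl (278,182), caddy (342,228) and tray (395,297). In the side view the tap hides part of the row of objects, and the bar is at (300,279).

```bash
cat > h.py <<'E'
import numpy as np,cv2
from scipy.spatial.transform import Rotation as R
def cloud(d,T):
    z=d["depth"].astype(float);v,u=np.indices(z.shape)
    p=np.stack([(u-d["cx"])/d["fx"]*z,(v-d["cy"])/d["fy"]*z,z],-1)
    return p@T[:3,:3].T+T[:3,3]
def ray(d,T,u,v,h):
    r=T[:3,:3]@np.array([(u-d["cx"])/d["fx"],(v-d["cy"])/d["fy"],1]);c=T[:3,3]
    return c+r*(h-c[2])/r[2]
def snap(tag):
    from workcell import get_obs,vision
    o=get_obs();d=vision.get_image("wrist")
    Tw=np.eye(4);Tw[:3,:3]=R.from_rotvec(o["orientation"]).as_matrix();Tw[:3,3]=o["ee_pos"]
    d["T"]=Tw@d["T_tool_cam"];np.savez(tag+".npz",**d);cv2.imwrite(f"pics/{tag}.png",d["pixels"][:,:,::-1])
    print(np.round(o["ee_pos"],1),np.round(o["orientation"],3),o["t"]);return d
E
python3 - <<'E'
from h import *
for n,pts in(("scene",dict(jar=(266,225),jarmid=(266,255),shaker=(227,185),shb=(227,205),lemon=(265,300),lime1=(247,234),lime2=(324,330),bar=(195,199),bowl=(278,188),cad=(310,225),cadE=(393,243),tray=(395,297),oldlid=(344,187),mug=(252,340),pot=(455,375),wj=(193,235),bowlL=(242,175),bowlR=(315,178),plate=(147,243),mugh=(303,360))),("side",dict(bowl=(231,245),tap=(315,290),tap2=(450,150),bar=(290,279),oldlid=(244,182),jar=(318,183),sh=(301,225),tray=(285,190)))):
    d=dict(np.load(n+"0.npz"));P=cloud(d,d["T"])
    for k,(u,v) in pts.items(): print(n,k,np.round(P[v,u]))
E
```

```text
scene jar [ 381. -221.  107.]
scene jarmid [ 375. -231.   56.]
scene shaker [435. -33.  84.]
scene shb [431. -37.  43.]
scene lemon [ 304. -317.   53.]
scene lime1 [ 407. -135.   36.]
scene lime2 [ 337. -410.   43.]
scene bar [427.  76.   8.]
scene bowl [602.  11.   6.]
scene cad [ 526. -176.   30.]
scene cadE [ 602. -314.   32.]
scene tray [ 514. -397.    5.]
scene oldlid [ 564. -217.  117.]
scene mug [ 231. -381.   64.]
scene pot [ 348. -603.  110.]
scene wj [ 283. -157.   93.]
scene bowlL [525.  41.  49.]
scene bowlR [709.   5.   1.]
scene plate [272.  -3.   1.]
scene mugh [ 304. -404.    1.]
side bowl [597. -57.   9.]
side tap [466. 578. 268.]
side tap2 [359. 570. 385.]
side bar [473.  98.   7.]
side oldlid [ 569. -189.  111.]
side jar [ 392. -190.  102.]
side sh [444.  -4.  75.]
side tray [ 466. -424.    4.]
```

```bash
python3 - <<'E'
from h import *
for n in("scene","side"):
    d=dict(np.load(n+"0.npz"));P=cloud(d,d["T"]).reshape(-1,3)
    P=P[np.isfinite(P).all(1)&(d["depth"].ravel()>0)]
    m=(P[:,2]>40)&(P[:,0]>-50)&(P[:,0]<900)&(P[:,1]>-450)&(P[:,1]<800);Q=P[m]
    g={}
    for q in Q:
        k=(int(q[0]//60)*60,int(q[1]//60)*60);a=g.get(k,(0,0));g[k]=(max(a[0],q[2]),a[1]+1)
    print(n,{k:int(v[0]) for k,v in sorted(g.items()) if v[1]>15})
E
```

```text
scene {(0, -120): 325, (0, -60): 259, (60, -120): 363, (60, -60): 371, (60, 0): 358, (120, -480): 97, (120, -420): 98, (180, -480): 98, (180, -420): 97, (180, 180): 189, (180, 240): 204, (180, 300): 90, (180, 360): 121, (180, 420): 164, (240, -480): 98, (240, -420): 97, (240, -360): 54, (240, -300): 53, (240, -180): 95, (240, 180): 201, (240, 240): 206, (240, 300): 125, (240, 360): 160, (240, 420): 95, (240, 480): 347, (240, 540): 352, (240, 720): 247, (300, -420): 45, (300, -360): 58, (300, -300): 57, (300, -180): 95, (300, 540): 351, (360, -240): 108, (360, -180): 44, (420, -60): 89, (420, 480): 339, (420, 540): 341, (480, -240): 42, (480, -180): 48, (480, -60): 51, (480, 0): 51, (480, 540): 241, (540, -360): 49, (540, -300): 42, (540, -240): 119, (540, -180): 51, (540, -120): 51, (540, 60): 51, (600, -360): 49, (600, -300): 41, (600, -120): 50, (600, -60): 50, (600, 0): 51, (600, 60): 51, (660, -60): 53, (660, 0): 50}
side {(-60, -60): 387, (-60, 0): 387, (-60, 60): 386, (0, -60): 387, (0, 0): 387, (0, 60): 386, (60, -120): 337, (60, -60): 386, (60, 0): 386, (180, -480): 95, (180, 240): 204, (180, 300): 200, (180, 360): 93, (180, 420): 163, (180, 480): 88, (240, -480): 94, (240, -420): 95, (240, -180): 51, (240, 240): 205, (240, 300): 203, (240, 360): 159, (240, 420): 152, (240, 540): 369, (300, 540): 388, (360, -240): 106, (360, 540): 388, (420, -60): 89, (420, 0): 70, (420, 540): 372, (480, -180): 47, (480, -120): 49, (480, -60): 50, (480, 0): 50, (480, 540): 279, (540, -240): 117, (540, -120): 50, (540, -60): 50, (540, 60): 51, (600, -360): 47, (600, -120): 51, (600, -60): 50, (600, 0): 50, (600, 60): 50, (660, -60): 50, (660, 0): 50}
```

Emit:
step_arm(
  plan=[
    [1, 0, 0, -0.8, 0, 0, 0],
    [1, 0, 0, -0.8, 0, 0, 0],
    [1, 0, 0, -0.8, 0, 0, 0],
    [1, 0, 0, -0.8, 0, 0, 0],
    [1, 0, 0, -0.8, 0, 0, 0],
    [1, 0, 0, -0.8, 0, 0, 0],
    [1, 0, 0, 0, 0, 0, 0.947],
    [1, 0, 0, 0, 0, 0, 0.947],
    [1, 0, 0, 0, 0, 0, 0.947],
    [1, 0, 0, 0, 0, 0, 0.947],
    [1, 0, 0, 0, 0, 0, 0.947],
    [1, 0, 0, 0, 0, 0, 0.947],
    [1, 0, 0, 0, 0, 0, 0.947],
    [1, 0, 0, 0, 0, 0, 0.947],
    [1, 0, 0, 0, 0, 0, 0.947],
    [1, 0, 0, 0, 0, 0, 0.947],
    [1, 0, 0, 0, 0, 0, 0.947],
    [1, 0, 0, 0, 0, 0, 0],
  ],
)

```text
t: 2.4
ee_pos: [197.0, 593.0, 462.3]
orientation: [2.22, 2.222, -0.001]
ft_force: [0.5, 0.4, -0.4]
width: 87.9
grasp_force: 0.0
```

Emit:
step_arm(
  plan=[
    [1, -0.78, 0.28, 0, 0, 0, 0],
    [1, -0.78, 0.28, 0, 0, 0, 0],
    [1, -0.78, 0.28, 0, 0, 0, 0],
    [1, -0.78, 0.28, 0, 0, 0, 0],
    [1, -0.78, 0.28, 0, 0, 0, 0],
    [1, -0.78, 0.28, 0, 0, 0, 0],
    [1, -0.78, 0.28, 0, 0, 0, 0],
    [1, -0.78, 0.28, 0, 0, 0, 0],
    [1, -0.78, 0.28, 0, 0, 0, 0],
    [1, -0.78, 0.28, 0, 0, 0, 0],
    [1, -0.78, 0.28, 0, 0, 0, 0],
    [1, -0.78, 0.28, 0, 0, 0, 0],
    [1, -0.78, 0.28, 0, 0, 0, 0],
    [1, -0.78, 0.28, 0, 0, 0, 0],
    [1, -0.78, 0.28, 0, 0, 0, 0],
    [1, -0.78, 0.28, 0, 0, 0, 0],
    [1, -0.78, 0.28, 0, 0, 0, 0],
    [1, -0.78, 0.28, 0, 0, 0, 0],
    [1, 0, 0, 0, 0, 0, 0],
    [1, 0, 0, 0, 0, 0, 0],
  ],
)

```text
t: 4.9
ee_pos: [448.7, -108.6, 462.5]
orientation: [-2.22, -2.222, 0.0]
ft_force: [-1.7, 0.1, -0.3]
width: 87.9
grasp_force: 0.0
```

```bash
python3 -c "
from h import *
snap('w1')"
```

```text
[ 448.7 -108.6  462.5] [-2.22  -2.222  0.   ] 4.9
```

View pics/w1.png

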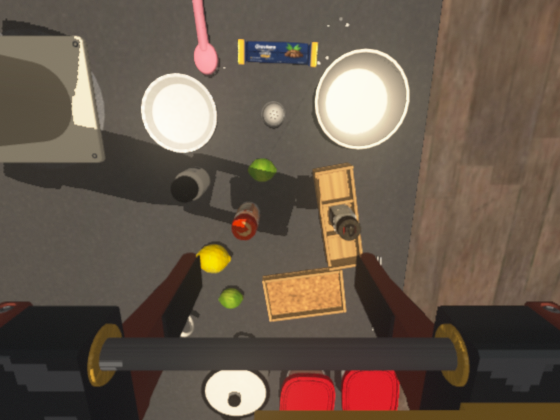

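The wrist view shows everything: bar (278,53), bowl (362,99), shaker (274,114), near lime (263,170), far lime (231,299), jar lid (244,226), lemon (213,258), caddy (340,215) with the old jar (347,228), and tray (305,295).

```bash
cat > seg.py <<'E'
from h import *
def run(tag):
    d=dict(np.load(tag+".npz"));T=d["T"];P=cloud(d,T);hsv=cv2.cvtColor(d["pixels"],cv2.COLOR_RGB2HSV);H,S,V=cv2.split(hsv)
    X,Y,Z=P[...,0],P[...,1],P[...,2]
    near=(X>200)&(X<720)&(Y>-480)&(Y<150)
    def blobs(m,name,h,amin=60):
        m=cv2.morphologyEx((m&near).astype(np.uint8),cv2.MORPH_OPEN,np.ones((3,3)))
        for c in cv2.findContours(m,cv2.RETR_EXTERNAL,cv2.CHAIN_APPROX_NONE)[0]:
            if cv2.contourArea(c)<amin: continue
            q=np.array([ray(d,T,u,v,h)[:2] for u,v in c[:,0]],np.float32)
            (cx,cy),(a,b),an=cv2.minAreaRect(q)
            (mx,my),rad=cv2.minEnclosingCircle(q)
            mm=np.zeros_like(m);cv2.drawContours(mm,[c],-1,1,-1)
            z=Z[mm>0];mu=cv2.moments(q.reshape(-1,1,2));ang=np.degrees(.5*np.arctan2(2*mu['mu11'],mu['mu20']-mu['mu02']))
            print(name,"rect",np.round([cx,cy,a,b,an],1),"circ",np.round([mx,my,rad],1),"axis",round(ang,1),"z95 %.0f z5 %.0f"%(np.percentile(z,97),np.percentile(z,5)))
    blobs((H>20)&(H<33)&(S>140)&(V>90)&(Z>14),"lemon",28)
    blobs((H>33)&(H<65)&(S>100)&(Z>8),"lime",22)
    blobs(((H<6)|(H>174))&(S>150)&(Z>98)&(Z<115),"redlid",106)
    blobs((Z>60)&(Z<100),"mid",87,30)
    blobs((Z>105)&(Z<125),"old/jar",115)
    blobs((Z>3)&(Z<15)&(Y>50)&(X<500),"bar",8)
    blobs((Z>44)&(Z<56),"z50",50)
    blobs((Z>17)&(Z<29)&(Y<-330),"trayrim",24)
    blobs((Z>33)&(Z<56)&(Y<-110)&(X>470),"caddyrim",40)
E
python3 -c "
import seg;seg.run('w1')"
```

```text
lemon rect [ 313.9 -304.5   66.7   60.8   45.2] circ [ 315.2 -304.1   34.8] axis 45.2 z95 56 z5 28
lime rect [ 346.6 -406.3   52.9   39.5   19. ] circ [ 345.3 -402.7   26.5] axis 21.4 z95 42 z5 23
lime rect [ 416.5 -121.8   46.3   44.3   45.1] circ [ 417.1 -121.9   26.1] axis 3.0 z95 42 z5 24
mid rect [ 559.7 -195.    44.7   27.3   34.9] circ [ 564.  -201.2   22.7] axis 32.0 z95 98 z5 63
mid rect [ 394.2 -192.2   20.4   42.3   69.7] circ [ 391.5 -199.5   21.2] axis -24.1 z95 99 z5 62
mid rect [ 2.888e+02 -1.417e+02  5.650e+01  5.120e+01  1.000e-01] circ [ 288.3 -141.    29.4] axis 33.0 z95 95 z5 62
mid rect [ 4.403e+02 -2.110e+01  3.240e+01  3.230e+01  1.000e-01] circ [440.4 -21.6  16.7] axis 30.6 z95 88 z5 77
old/jar rect [ 569.1 -208.1   38.6   42.8   44.9] circ [ 569.1 -208.2   21.6] axis -69.8 z95 117 z5 111
bar rect [446.5  82.8  33.5 105.5  88.3] circ [446.1  82.4  54.7] axis -2.1 z95 8 z5 4
z50 rect [ 315.8 -302.    46.3   46.    87.1] circ [ 315.6 -301.2   25.1] axis -28.7 z95 56 z5 45
z50 rect [ 546.9 -118.4   62.9    6.1   10.5] circ [ 546.9 -118.3   31.5] axis 10.7 z95 48 z5 45
z50 rect [595.7   2.1 149.3 160.   14. ] circ [590.5   0.8  80.2] axis -74.8 z95 50 z5 45
trayrim rect [ 510.7 -441.3   33.4  171.9   89.5] circ [ 510.7 -430.1   86.1] axis 5.7 z95 24 z5 18
trayrim rect [ 435.7 -370.7   40.3   36.8    9.3] circ [ 435.9 -372.    25.9] axis 45.8 z95 24 z5 19
trayrim rect [ 585.7 -377.3    6.4   88.9    8.7] circ [ 585.6 -377.3   44.5] axis -81.5 z95 24 z5 19
trayrim rect [ 515.3 -344.2  117.7    8.     8.6] circ [ 515.3 -344.3   58.9] axis 8.5 z95 25 z5 18
caddyrim rect [ 567.6 -217.    72.   208.    10.3] circ [ 565.9 -216.5  107.4] axis -85.7 z95 47 z5 7
```

Emit:
step_arm(
  plan=[
    [1, 0.6, -0.6, 0.6, 0, 0, 0],
    [1, 0.6, -0.6, 0.6, 0, 0, 0],
    [1, 0.6, -0.6, 0.6, 0, 0, 0],
    [1, 0, 0, 0, 0, 0, 0],
  ],
)

```text
t: 5.45
ee_pos: [355.8, -16.8, 371.0]
orientation: [-2.214, -2.225, 0.003]
ft_force: [-0.1, 0.0, 0.2]
width: 87.6
grasp_force: 0.0
```

```bash
python3 -c "
import seg;seg.snap('w2');seg.run('w2')"
```

```text
[355.8 -16.8 371. ] [-2.214 -2.225  0.003] 5.45
lemon rect [ 313.7 -303.1   69.9   63.9    0.4] circ [ 313.1 -305.    36.1] axis 25.2 z95 57 z5 26
lime rect [ 417.  -121.7   47.    46.    48.7] circ [ 417.8 -121.8   25.5] axis -0.4 z95 42 z5 23
redlid rect [ 388.3 -192.4   11.9   34.3   86.8] circ [ 388.1 -195.5   17.3] axis -3.5 z95 106 z5 99
mid rect [ 2.354e+02 -4.095e+02  7.200e+01  1.034e+02  4.000e-01] circ [ 221.2 -409.6   56.1] axis 87.1 z95 95 z5 63
mid rect [ 563.8 -188.5   40.7   27.3    8.5] circ [ 564.1 -189.7   23.5] axis -14.9 z95 99 z5 63
mid rect [ 384.4 -190.8   43.    31.6    8.5] circ [ 385.  -197.1   22.9] axis 9.2 z95 99 z5 62
mid rect [ 287.5 -140.    61.1   49.4   87. ] circ [ 287.7 -139.7   31.4] axis 73.0 z95 95 z5 62
mid rect [436.7 -17.9  31.6  35.5  46.8] circ [436.6 -18.   18.2] axis -45.3 z95 88 z5 66
old/jar rect [ 574.3 -199.8   19.8   46.3   43.9] circ [ 569.4 -204.5   23.2] axis -45.2 z95 117 z5 108
bar rect [445.5  83.4  34.2 107.2  87.7] circ [445.3  84.2  54.8] axis -2.0 z95 8 z5 4
z50 rect [ 215.5 -446.    33.    13.2   14.4] circ [ 215.6 -446.3   16.9] axis 18.9 z95 55 z5 45
z50 rect [ 313.6 -296.3   49.1   38.3    0.4] circ [ 314.2 -299.    25.7] axis 3.6 z95 55 z5 45
z50 rect [ 554.  -115.5   55.4    6.5   10.3] circ [ 554.  -115.4   27.8] axis 10.4 z95 48 z5 44
z50 rect [519.7  31.8  46.3   7.3  67.4] circ [521.2  31.2  23.2] axis 66.6 z95 50 z5 46
z50 rect [592.3   0.  159.3 154.8  65.4] circ [589.8   1.4  80.5] axis 67.4 z95 50 z5 45
trayrim rect [ 510.  -441.8  165.9   12.4    7.4] circ [ 510.  -441.9   83.1] axis 8.5 z95 24 z5 18
caddyrim rect [ 567.4 -193.5   38.    12.6    6.3] circ [ 567.6 -195.1   19.4] axis 4.6 z95 55 z5 35
caddyrim rect [ 569.3 -188.    56.5   37.6    7.9] circ [ 571.  -189.3   31.8] axis -4.2 z95 40 z5 34
caddyrim rect [ 552.5 -139.9   73.1   56.1    7.9] circ [ 553.  -141.9   44.6] axis 0.7 z95 48 z5 35
```

```bash
cat > fit.py <<'E'
from h import *
def pts(tags):
    o=[]
    for t in tags:
        d=dict(np.load(t+".npz"));P=cloud(d,d["T"]).reshape(-1,3);o.append(P[d["depth"].ravel()>0])
    return np.concatenate(o)
def cl(P,c,r,z0,z1):
    return P[(np.hypot(*(P[:,:2]-c).T)<r)&(P[:,2]>z0)&(P[:,2]<z1)]
def show(n,Q):
    q=Q[:,:2].astype(np.float32)
    if len(q)<10: print(n,"few",len(q));return
    (a,b),s,an=cv2.minAreaRect(q);(x,y),r=cv2.minEnclosingCircle(q)
    print(n,len(q),"rect",np.round([a,b,*s,an],1),"circ",np.round([x,y,r],1),"mean",np.round(Q.mean(0),1),"ztop",np.round(np.percentile(Q[:,2],98),1))
E
python3 - <<'E'
from fit import *
for t in(["w1"],["w2"],["scene0"]):
    P=pts(t);print(t)
    show("jar",cl(P,(385,-213),45,100,112))
    show("jarbody",cl(P,(385,-213),45,25,80))
    show("shaker",cl(P,(438,-22),40,80,95));show("shbody",cl(P,(438,-22),40,20,65))
    show("lemon",cl(P,(314,-304),55,25,70));show("lime",cl(P,(417,-122),42,18,60));show("limetop",cl(P,(417,-122),42,36,60))
    show("bar",cl(P,(446,83),85,3.5,15));show("old",cl(P,(569,-208),35,108,125))
    show("bowl",cl(P,(590,0),95,46,56))
    show("tray",cl(P,(512,-392),115,18,30));show("caddy",cl(P,(567,-216),112,36,42))
    show("end1",cl(P,(549,-118),40,44,55));show("end2",cl(P,(585,-314),40,44,55))
E
```

```text
['w1']
jar 473 rect [ 387.5 -211.1   42.5   42.3   87.3] circ [ 387.5 -211.4   22. ] mean [ 387.7 -210.6  104.9] ztop 107.1
jarbody 208 rect [ 392.2 -200.5   22.3   46.    67.9] circ [ 388.1 -210.6   23. ] mean [ 392.6 -194.8   54.7] ztop 77.8
shaker 282 rect [440.5 -21.9  29.7  29.3  69.9] circ [439.8 -21.8  15.6] mean [440.1 -21.7  85.1] ztop 88.9
shbody 123 rect [ 4.385e+02 -1.970e+01  4.110e+01  4.070e+01  3.000e-01] circ [438.6 -20.2  21.6] mean [436.3 -17.8  41.5] ztop 54.6
lemon 690 rect [ 315.6 -301.3   55.7   59.5   36.6] circ [ 315.4 -299.7   34.9] mean [ 318.6 -296.4   45.3] ztop 56.1
lime 495 rect [ 416.4 -121.4   46.4   44.1   42.6] circ [ 417.  -120.7   27.7] mean [ 417.3 -119.5   34.1] ztop 42.3
limetop 211 rect [ 416.4 -121.8   30.4   29.7   25.3] circ [ 416.8 -121.6   16.8] mean [ 416.6 -121.6   39.5] ztop 42.7
bar 1249 rect [446.1  83.3  34.2 109.1  88.6] circ [446.2  83.2  56. ] mean [446.6  83.2   6.1] ztop 8.5
old 430 rect [ 570.  -209.2   38.5   39.8   46.2] circ [ 570.  -209.7   20.4] mean [ 569.2 -208.4  115. ] ztop 117.3
bowl 972 rect [5.913e+02 5.000e-01 1.5
[... 3009 characters left out ...]
211.5   41.5   38.8   23.7] circ [ 570.2 -210.6   21.7] mean [ 566.8 -214.   115.1] ztop 118.3
bowl 426 rect [5.903e+02 4.000e-01 1.605e+02 1.615e+02 1.250e+01] circ [5.916e+02 5.000e-01 8.310e+01] mean [591.   -0.9  48.9] ztop 51.3
tray 1394 rect [ 508.1 -369.   188.9  162.5    8.4] circ [ 511.9 -387.4  111.1] mean [ 506.  -390.5   22.6] ztop 28.5
caddy 748 rect [ 569.1 -217.3   76.4  204.5   10.8] circ [ 566.3 -218.4  107.1] mean [ 562.6 -224.6   38.7] ztop 41.6
end1 84 rect [ 551.4 -119.4   70.7    8.8   11. ] circ [ 551.1 -117.7   35.4] mean [ 549.6 -120.6   46.8] ztop 48.9
end2 95 rect [ 588.3 -313.5   72.1    6.9   11. ] circ [ 588.2 -313.    36. ] mean [ 584.9 -315.    47. ] ztop 49.2
```

Emit:
step_arm(
  plan=[
    [1, -0.65, 0.105, 0.7, 0, 0, 0],
    [1, -0.65, 0.105, 0.7, 0, 0, 0],
    [1, -0.65, 0.105, 0.7, 0, 0, 0],
    [1, -0.65, 0.105, 0.7, 0, 0, 0],
    [1, -0.65, 0.105, 0.7, 0, 0, 0],
    [1, -0.65, 0.105, 0.7, 0, 0, 0],
    [1, 0, 0, 0, 0, 0, 0],
    [1, 0, 0, 0, 0, 0, 0],
  ],
)

```text
t: 6.5
ee_pos: [391.4, -214.3, 163.4]
orientation: [2.221, 2.221, 0.0]
ft_force: [0.9, 1.1, -0.0]
width: 87.7
grasp_force: 0.0
```

Emit:
step_arm(
  plan=[
    [1, 0.06, -0.08, 0, 0, 0, 0],
    [1, 0, 0, 0.54, 0, 0, 0],
    [1, 0, 0, 0.54, 0, 0, 0],
    [1, 0, 0, 0.54, 0, 0, 0],
    [1, 0, 0, 0.53, 0, 0, 0],
    [1, 0, 0, 0, 0, 0, 0],
    [-1, 0, 0, 0, 0, 0, 0],
    [-1, 0, 0, 0, 0, 0, 0],
    [-1, 0, 0, 0, 0, 0, 0],
    [-1, 0, 0, 0, 0, 0, 0],
    [-1, 0, 0, 0, 0, 0, 0],
  ],
)

```text
t: 7.88
ee_pos: [386.8, -211.1, 55.4]
orientation: [2.221, 2.221, 0.0]
ft_force: [0.7, -0.4, 3.9]
width: 44.2
grasp_force: 30.0
```

Emit:
step_arm(
  plan=[
    [-1, 0, 0, -0.45, 0, 0, 0],
    [-1, 0, 0, -0.45, 0, 0, 0],
    [-1, 0, 0, -0.45, 0, 0, 0],
    [-1, 0, 0, -0.45, 0, 0, 0],
    [-1, 0, 0, -0.45, 0, 0, 0],
    [-1, 0, 0, -0.45, 0, 0, 0],
    [-1, -0.155, 0.43, 0, 0, 0, 0],
    [-1, -0.155, 0.43, 0, 0, 0, 0],
    [-1, -0.155, 0.43, 0, 0, 0, 0],
    [-1, -0.155, 0.43, 0, 0, 0, 0],
    [-1, -0.155, 0.43, 0, 0, 0, 0],
    [-1, -0.155, 0.43, 0, 0, 0, 0],
    [-1, -0.155, 0.43, 0, 0, 0, 0],
    [-1, -0.155, 0.43, 0, 0, 0, 0],
    [-1, -0.155, 0.43, 0, 0, 0, 0],
    [-1, 0, 0, 0, 0, 0, 0],
    [-1, 0, 0, 0, 0, 0, 0],
  ],
)

```text
t: 10.0
ee_pos: [578.9, -280.2, 189.5]
orientation: [-2.22, -2.22, 0.001]
ft_force: [-0.3, 0.3, -0.8]
width: 44.1
grasp_force: 30.0
```

```bash
python3 - <<'E'
from fit import *
snap("w3");P=pts(["w3"])
from workcell import vision
d=vision.get_image("scene");np.savez("scene1.npz",**d)
S=pts(["scene1"])
show("end2",cl(P,(586,-313.5),40,44,55));show("caddyrim",cl(P,(580,-280),48,34,55));show("end2s",cl(S,(586,-313.5),40,44,55))
show("jar_s",cl(S,(580,-280),60,100,236))
E
```

```text
[ 578.9 -280.2  189.5] [-2.22e+00 -2.22e+00  1.00e-03] 10.0
end2 73 rect [ 615.1 -308.3   13.2    5.8   10.9] circ [ 615.1 -308.5    6.8] mean [ 615.1 -308.    46.4] ztop 47.8
caddyrim 1139 rect [ 580.4 -280.    72.3   73.9   10.1] circ [ 580.1 -279.7   47.9] mean [ 583.1 -268.8   38.1] ztop 46.8
end2s 98 rect [ 586.  -314.2   71.9    7.4   10.9] circ [ 586.1 -314.7   36. ] mean [ 584.6 -315.2   47. ] ztop 49.3
jar_s 1756 rect [ 567.6 -265.5   64.8   83.8   21.2] circ [ 577.7 -263.7   44.3] mean [ 565.6 -287.7  185.4] ztop 234.1
```

View pics/w3.png

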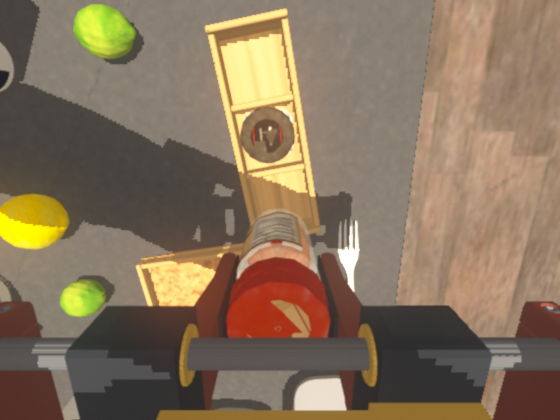

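The wrist view shows the jar held upright (280,300) over the free bay. The old jar is at (268,135) and the near lime at (105,30).

Emit:
step_arm(
  plan=[
    [-1, -0.02, 0.025, 0, 0, 0, 0],
    [-1, 0, 0, 0.5, 0, 0, 0],
    [-1, 0, 0, 0.5, 0, 0, 0],
    [-1, 0, 0, 0.5, 0, 0, 0],
    [-1, 0, 0, 0.4, 0, 0, 0],
    [-1, 0, 0, 0.3, 0, 0, 0],
    [-1, 0, 0, 0.16, 0, 0, 0],
    [-1, 0, 0, 0.08, 0, 0, 0],
    [-1, 0, 0, 0, 0, 0, 0],
  ],
)

```text
t: 11.22
ee_pos: [581.5, -281.8, 68.4]
orientation: [2.221, 2.221, 0.0]
ft_force: [0.0, 0.2, -0.8]
width: 44.5
grasp_force: 30.0
```

Emit:
step_arm(
  plan=[
    [-1, 0, 0, 0.04, 0, 0, 0],
    [-1, 0, 0, 0.02, 0, 0, 0],
    [-1, 0, 0, 0, 0, 0, 0],
  ],
)

```text
t: 11.6
ee_pos: [581.5, -281.8, 65.5]
orientation: [2.221, 2.221, 0.0]
ft_force: [0.7, -0.8, -0.1]
width: 43.9
grasp_force: 30.0
```

Emit:
step_arm(
  plan=[
    [-1, 0, 0, 0.02, 0, 0, 0],
    [1, 0, 0, 0, 0, 0, 0],
    [1, 0, 0, 0, 0, 0, 0],
    [1, 0, 0, 0, 0, 0, 0],
    [1, 0, 0, -0.4, 0, 0, 0],
    [1, 0, 0, -0.6, 0, 0, 0],
    [1, 0, 0, -0.6, 0, 0, 0],
    [1, 0, 0, -0.6, 0, 0, 0],
    [1, 0, 0, -0.6, 0, 0, 0],
    [1, 0.65, -0.353, 0, 0, 0, 0],
    [1, 0.65, -0.353, 0, 0, 0, 0],
    [1, 0.65, -0.353, 0, 0, 0, 0],
    [1, 0.65, -0.353, 0, 0, 0, 0],
    [1, 0.65, -0.353, 0, 0, 0, 0],
    [1, 0.65, -0.353, 0, 0, 0, 0],
    [1, 0.65, -0.353, 0, 0, 0, 0],
    [1, 0.65, -0.353, 0, 0, 0, 0],
    [1, 0, 0, 0, 0, 0, 0],
    [1, 0, 0, 0, 0, 0, 0],
  ],
)

```text
t: 13.98
ee_pos: [441.0, -22.0, 205.2]
orientation: [2.22, 2.221, 0.002]
ft_force: [0.5, 0.9, 0.5]
width: 87.8
grasp_force: 0.0
```

```bash
python3 - <<'E'
from fit import *
snap("w4");P=pts(["w4"])
show("shaker",cl(P,(440,-21.5),35,80,95));show("jar",cl(P,(580,-281),40,105,125));show("old",cl(P,(569,-209),30,108,125));show("lime",cl(P,(416.5,-121.5),42,18,60))
from workcell import vision
d=vision.get_image("scene");np.savez("scene1.npz",**d);S=pts(["scene1"])
show("jar s",cl(S,(580,-281),40,108,125));show("old s",cl(S,(569,-209),30,108,125))
E
```

```text
[441.  -22.  205.2] [2.220e+00 2.221e+00 2.000e-03] 13.975
shaker 788 rect [440.7 -21.5  30.3  30.2  56.2] circ [440.5 -21.4  15.7] mean [440.4 -20.2  85.2] ztop 88.5
jar few 0
old 546 rect [ 560.8 -213.8   19.6   40.2   24.6] circ [ 566.6 -211.1   20.1] mean [ 560.3 -210.2  114.5] ztop 116.6
lime 1197 rect [ 418.  -120.6   42.9   48.3   54.8] circ [ 416.9 -121.7   28.1] mean [ 417.6 -115.9   33.3] ztop 42.2
jar s 331 rect [ 580.8 -283.1   43.6   44.4   87.7] circ [ 580.3 -281.4   23.9] mean [ 577.2 -285.8  115. ] ztop 117.7
old s 255 rect [ 571.  -210.7   42.1   38.6   27.2] circ [ 571.3 -210.    22. ] mean [ 566.8 -213.6  114.9] ztop 118.1
```

View pics/w4.png

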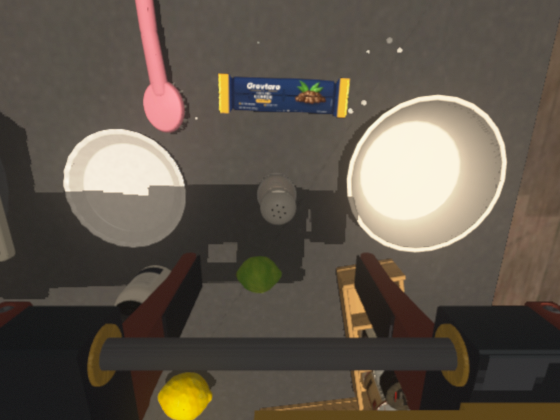

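The view shows the shaker at (278,200), the bar flat at (284,95), the bowl at (425,172) and the lime at (259,274). The jar now stands in its bay, with its top at 117 mm.

Emit:
step_arm(
  plan=[
    [0.6, 0.01, -0.01, 0.4, 0, 0, 0],
    [0.6, 0, 0, 0.6, 0, 0, 0],
    [0.6, 0, 0, 0.6, 0, 0, 0],
    [0.6, 0, 0, 0.6, 0, 0, 0],
    [0.6, 0, 0, 0.6, 0, 0, 0],
    [0.6, 0, 0, 0.52, 0, 0, 0],
    [0.6, 0, 0, 0, 0, 0, 0],
    [-1, 0, 0, 0, 0, 0, 0],
    [-1, 0, 0, 0, 0, 0, 0],
    [-1, 0, 0, 0, 0, 0, 0],
    [-1, 0, 0, 0, 0, 0, 0],
  ],
)

```text
t: 15.45
ee_pos: [440.0, -21.2, 38.8]
orientation: [2.221, 2.221, 0.001]
ft_force: [-0.5, -0.3, 5.3]
width: 38.3
grasp_force: 30.0
```

Emit:
step_arm(
  plan=[
    [-1, 0, 0, -0.5, 0, 0, 0],
    [-1, 0, 0, -0.5, 0, 0, 0],
    [-1, 0, 0, -0.5, 0, 0, 0],
    [-1, 0, 0, -0.5, 0, 0, 0],
    [-1, 0, 0, -0.5, 0, 0, 0],
    [-1, 0, 0, -0.5, 0, 0, 0],
    [-1, -0.37, 0.332, 0, 0, 0, 0],
    [-1, -0.37, 0.332, 0, 0, 0, 0],
    [-1, -0.37, 0.332, 0, 0, 0, 0],
    [-1, -0.37, 0.332, 0, 0, 0, 0],
    [-1, -0.37, 0.332, 0, 0, 0, 0],
    [-1, -0.37, 0.332, 0, 0, 0, 0],
    [-1, -0.37, 0.332, 0, 0, 0, 0],
    [-1, 0, 0, 0, 0, 0, 0],
    [-1, 0, 0, 0, 0, 0, 0],
  ],
)

```text
t: 17.32
ee_pos: [554.9, -150.5, 187.4]
orientation: [-2.221, -2.22, 0.001]
ft_force: [0.4, 0.5, -0.6]
width: 38.4
grasp_force: 29.5
```

Emit:
step_arm(
  plan=[
    [-1, -0.01, 0.02, 0, 0, 0, 0],
    [-1, 0, 0, 0.5, 0, 0, 0],
    [-1, 0, 0, 0.5, 0, 0, 0],
    [-1, 0, 0, 0.5, 0, 0, 0],
    [-1, 0, 0, 0.5, 0, 0, 0],
    [-1, 0, 0, 0.4, 0, 0, 0],
    [-1, 0, 0, 0.2, 0, 0, 0],
    [-1, 0, 0, 0.1, 0, 0, 0],
    [-1, 0, 0, 0.04, 0, 0, 0],
    [-1, 0, 0, 0, 0, 0, 0],
    [-1, 0, 0, 0, 0, 0, 0],
  ],
)

```text
t: 18.7
ee_pos: [557.1, -151.3, 51.7]
orientation: [2.221, 2.221, 0.001]
ft_force: [0.3, -0.5, -0.5]
width: 38.6
grasp_force: 29.5
```

Emit:
step_arm(
  plan=[
    [-1, 0, 0, 0.04, 0, 0, 0],
    [-1, 0, 0, 0.015, 0, 0, 0],
    [-1, 0, 0, 0, 0, 0, 0],
    [0.6, 0, 0, 0, 0, 0, 0],
    [0.6, 0, 0, 0, 0, 0, 0],
    [0.6, 0, 0, 0, 0, 0, 0],
    [0.6, 0, 0, -0.4, 0, 0, 0],
    [0.6, 0, 0, -0.6, 0, 0, 0],
    [0.6, 0, 0, -0.6, 0, 0, 0],
    [0.6, 0, 0, -0.7, 0, 0, 0],
    [0.6, 0, 0, -0.7, 0, 0, 0],
    [0.6, 0.12, -0.562, 0, 0, 0, 0],
    [0.6, 0.12, -0.562, 0, 0, 0, 0],
    [0.6, 0.12, -0.562, 0, 0, 0, 0],
    [0.6, 0.12, -0.562, 0, 0, 0, 0],
    [0.6, 0.12, -0.562, 0, 0, 0, 0],
    [0.6, 0, 0, 0, 0, 0, 0],
    [0.6, 0, 0, 0, 0, 0, 0],
  ],
)

```text
t: 20.95
ee_pos: [417.6, -121.6, 199.5]
orientation: [2.22, 2.22, 0.002]
ft_force: [1.2, 1.0, 0.5]
width: 70.5
grasp_force: 0.0
```

```bash
python3 - <<'E'
from fit import *
snap("w5");P=pts(["w5"])
show("shaker",cl(P,(556,-151),35,88,105));show("old",cl(P,(569,-209),30,108,125));show("lime",cl(P,(416.5,-121.5),42,18,60));show("lemon",cl(P,(314,-303),52,25,70))
d=dict(np.load("w5.npz"));H,S,V=cv2.split(cv2.cvtColor(d["pixels"],cv2.COLOR_RGB2HSV))
for n,m,h in(("lime",(H>30)&(H<70)&(S>90),22),("lemon",(H>18)&(H<33)&(S>170),28)):
    for c in cv2.findContours(cv2.morphologyEx(m.astype(np.uint8),cv2.MORPH_OPEN,np.ones((5,5))),cv2.RETR_EXTERNAL,cv2.CHAIN_APPROX_NONE)[0]:
        if cv2.contourArea(c)>800:
            q=np.array([ray(d,d["T"],u,v,h)[:2] for u,v in c[:,0]],np.float32);print(n,cv2.boundingRect(c),np.round(np.hstack([np.hstack(x) for x in cv2.fitEllipse(q)]),1))
from workcell import vision
d=vision.get_image("scene");np.savez("scene1.npz",**d);S=pts(["scene1"])
show("sh s",cl(S,(556,-151),35,88,105));show("old s",cl(S,(569,-209),30,108,125))
E
```

```text
[ 417.6 -121.6  199.5] [2.22e+00 2.22e+00 2.00e-03] 20.95
shaker 897 rect [ 556.  -150.1   32.1   30.    11.8] circ [ 556.3 -150.7   16.5] mean [ 554.  -148.7   94.5] ztop 98.5
old 411 rect [ 567.9 -195.6   34.4   11.5    5. ] circ [ 568.4 -200.6   17.2] mean [ 567.  -195.1  113.7] ztop 116.3
lime 1468 rect [ 417.2 -121.1   45.    45.5   46.8] circ [ 416.8 -121.2   27.7] mean [ 416.9 -118.8   34.2] ztop 42.2
lemon 270 rect [ 339.2 -289.8   10.3   32.2   56.7] circ [ 338.6 -290.6   16.6] mean [ 335.3 -287.2   35.6] ztop 46.6Traceback (most recent call last):
  File "<stdin>", line 8, in <module>
    return _arrays_for_stack_dispatcher(tup)
    raise TypeError('arrays to stack must be passed as a "sequence" type '
                    'such as list or tuple.')
TypeError: arrays to stack must be passed as a "sequence" type such as list or tuple.
```

View pics/w5.png

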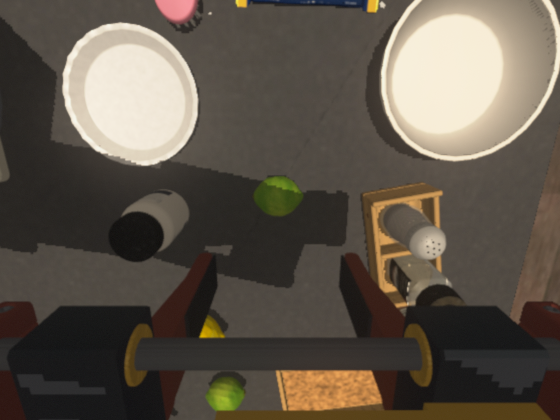

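The shaker stands in its bay (cap at 432,244). The lime is at (278,196) with its long axis roughly along the image row.

```bash
cat > ell.py <<'E'
from fit import *
def ell(tag):
    d=dict(np.load(tag+".npz"));H,S,V=cv2.split(cv2.cvtColor(d["pixels"],cv2.COLOR_RGB2HSV))
    for n,m,h in(("lime",(H>33)&(H<70)&(S>90),22),("lemon",(H>18)&(H<33)&(S>170)&(d["depth"]>0),28)):
        for c in cv2.findContours(cv2.morphologyEx(m.astype(np.uint8),cv2.MORPH_OPEN,np.ones((3,3))),cv2.RETR_EXTERNAL,cv2.CHAIN_APPROX_NONE)[0]:
            if cv2.contourArea(c)>500 and abs(c[:,0,1]).max()<415:
                q=np.array([ray(d,d["T"],u,v,h)[:2] for u,v in c[:,0]],np.float32);(a,b),(e,f),g=cv2.fitEllipse(q);r=cv2.minAreaRect(q)
                print(tag,n,cv2.boundingRect(c),"long axis deg",round((g+90)%180,1),np.round([a,b,e,f]),r)
E
python3 -c "
from ell import *
for t in('w3','w4','w5'): ell(t)"
```

```text
w3 lime (60, 280, 45, 37) long axis deg 32.6 [ 347. -405.   40.   59.] ((346.77294921875, -406.2821960449219), (61.815711975097656, 39.037147521972656), 28.8275203704834)
w3 lime (73, 4, 63, 55) long axis deg 168.9 [ 420. -122.   41.   52.] ((417.9612121582031, -122.37250518798828), (43.16635513305664, 56.383331298828125), 77.60078430175781)
w3 lemon (0, 194, 69, 54) long axis deg 21.5 [ 313. -305.   58.   79.] ((313.0641784667969, -305.2287292480469), (78.06527709960938, 60.2259407043457), 0.06402090936899185)
w4 lime (237, 256, 45, 36) long axis deg 10.6 [ 418. -122.   47.   52.] ((416.8379211425781, -121.78002166748047), (50.391170501708984, 47.54877471923828), 48.28997802734375)
w4 lemon (437, 325, 32, 61) long axis deg 111.5 [ 670. -239.   34.   99.] ((671.6525268554688, -238.22962951660156), (33.555419921875, 103.99525451660156), 15.8367919921875)
w4 lemon (88, 325, 32, 61) long axis deg 69.1 [ 214. -238.   34.   99.] ((211.86463928222656, -237.58816528320312), (103.60125732421875, 32.588645935058594), 73.40023040771484)
w5 lime (205, 378, 39, 33) long axis deg 58.1 [ 346. -404.   48.   58.] ((343.9219665527344, -402.32989501953125), (56.123512268066406, 52.713531494140625), 89.85394287109375)
w5 lime (254, 176, 50, 40) long axis deg 3.0 [ 417. -122.   43.   53.] ((417.3421630859375, -122.52299499511719), (47.52604675292969, 47.39722442626953), 43.35567092895508)
w5 lemon (406, 325, 26, 61) long axis deg 106.6 [ 599. -334.   28.   96.] ((600.334716796875, -333.33282470703125), (26.930070877075195, 99.95783233642578), 13.189373016357422)
w5 lemon (125, 325, 26, 61) long axis deg 73.7 [ 237. -333.   28.   97.] ((236.26881408691406, -332.36895751953125), (99.10448455810547, 26.786029815673828), 76.90283203125)
```

Emit:
step_arm(
  plan=[
    [0.6, 0, -0.015, 0, 0, 0, 0.935],
    [0.6, 0, 0, 0, 0, 0, 0.935],
    [0.6, 0, 0, 0, 0, 0, 0.935],
    [0.6, 0, 0, 0, 0, 0, 0.935],
    [0.6, 0, 0, 0, 0, 0, 0.935],
    [0.6, 0, 0, 0, 0, 0, 0.935],
    [0.6, 0, 0, 0, 0, 0, 0.935],
    [0.6, 0, 0, 0, 0, 0, 0.935],
    [0.6, 0, 0, 0, 0, 0, 0.935],
    [0.6, 0, 0, 0, 0, 0, 0.935],
    [0.6, 0, 0, 0, 0, 0, 0.935],
    [0.6, 0, 0, 0, 0, 0, 0.935],
    [0.6, 0, 0, 0, 0, 0, 0.935],
    [0.6, 0, 0, 0, 0, 0, 0.935],
    [0.6, 0, 0, 0, 0, 0, 0],
    [0.6, 0, 0, 0, 0, 0, 0],
  ],
)

```text
t: 23.0
ee_pos: [416.0, -121.3, 198.5]
orientation: [3.142, 0.003, 0.0]
ft_force: [0.2, -0.0, -0.5]
width: 70.1
grasp_force: 0.0
```

```bash
python3 - <<'E'
from ell import *
snap("w6");ell("w6");P=pts(["w6"]);show("lime",cl(P,(416.5,-121.5),42,18,60));show("limetop",cl(P,(416.5,-121.5),42,36,60))
E
```

```text
[ 416.  -121.3  198.5] [3.142e+00 3.000e-03 0.000e+00] 23.0
w6 lime (499, 235, 43, 43) long axis deg 39.1 [ 346. -407.   41.   61.] ((346.79815673828125, -407.1206970214844), (58.048885345458984, 43.45209884643555), 23.22178840637207)
w6 lime (258, 170, 40, 49) long axis deg 179.7 [ 418. -122.   41.   54.] ((417.5245666503906, -123.0119400024414), (46.762691497802734, 47.437171936035156), 45.077423095703125)
w6 lemon (405, 324, 27, 62) long axis deg 16.5 [ 208. -303.   28.   97.] ((207.59361267089844, -304.3139343261719), (99.91806030273438, 27.117931365966797), 14.255521774291992)
w6 lemon (405, 253, 57, 54) long axis deg 36.2 [ 314. -306.   61.   76.] ((316.20880126953125, -306.03997802734375), (69.93606567382812, 67.43267059326172), 0.1722511649131775)
lime 1470 rect [ 418.7 -122.2   45.4   46.    48.7] circ [ 417.6 -122.2   28.3] mean [ 421.3 -122.3   34.3] ztop 42.4
limetop 687 rect [ 417.2 -122.4   30.9   33.1   77.3] circ [ 417.4 -122.6   16.9] mean [ 418.3 -122.6   39.4] ztop 42.7
```

Emit:
step_arm(
  plan=[
    [0.6, 0.024, 0.014, 0.5, 0, 0, 0],
    [0.6, 0, 0, 0.6, 0, 0, 0],
    [0.6, 0, 0, 0.6, 0, 0, 0],
    [0.6, 0, 0, 0.6, 0, 0, 0],
    [0.6, 0, 0, 0.6, 0, 0, 0],
    [0.6, 0, 0, 0.5, 0, 0, 0],
    [0.6, 0, 0, 0.3, 0, 0, 0],
    [0.6, 0, 0, 0.17, 0, 0, 0],
    [0.6, 0, 0, 0, 0, 0, 0],
    [-1, 0, 0, 0, 0, 0, 0],
    [-1, 0, 0, 0, 0, 0, 0],
    [-1, 0, 0, 0, 0, 0, 0],
    [-1, 0, 0, 0, 0, 0, 0],
    [-1, 0, 0, -0.3, 0, 0, 0],
    [-1, 0, 0, -0.5, 0, 0, 0],
    [-1, 0, 0, -0.5, 0, 0, 0],
    [-1, 0, 0, -0.5, 0, 0, 0],
    [-1, 0, 0, -0.5, 0, 0, 0],
    [-1, 0, 0, -0.5, 0, 0, 0],
    [-1, 0, 0, 0, 0, 0, 0],
  ],
)

```text
t: 25.55
ee_pos: [417.8, -122.2, 146.9]
orientation: [3.14, -0.0, 0.007]
ft_force: [-1.0, -0.1, -0.1]
width: 42.4
grasp_force: 30.0
```

Emit:
step_arm(
  plan=[
    [-1, 0.398, -0.246, 0, 0, 0, 0],
    [-1, 0.398, -0.246, 0, 0, 0, 0],
    [-1, 0.398, -0.246, 0, 0, 0, 0],
    [-1, 0.398, -0.246, 0, 0, 0, 0],
    [-1, 0.398, -0.246, 0, 0, 0, 0],
    [-1, 0.398, -0.246, 0, 0, 0, 0],
    [-1, 0.398, -0.246, 0, 0, 0, 0],
    [-1, 0.398, -0.246, 0, 0, 0, 0],
    [-1, 0.398, -0.246, 0, 0, 0, 0],
    [-1, 0.398, -0.246, 0, 0, 0, 0],
    [-1, 0, 0, 0.5, 0, 0, 0],
    [-1, 0, 0, 0.5, 0, 0, 0],
    [-1, 0, 0, 0.5, 0, 0, 0],
    [-1, 0, 0, 0.5, 0, 0, 0],
    [-1, 0, 0, 0.3, 0, 0, 0],
    [-1, 0, 0, 0.16, 0, 0, 0],
    [-1, 0, 0, 0, 0, 0, 0],
  ],
)

```text
t: 27.68
ee_pos: [615.7, 1.3, 21.6]
orientation: [3.142, 0.0, -0.001]
ft_force: [-0.9, -0.6, 0.2]
width: 42.2
grasp_force: 30.0
```

Emit:
step_arm(
  plan=[
    [0.36, 0, 0, 0, 0, 0, 0],
    [0.36, 0, 0, 0, 0, 0, 0],
    [0.36, 0, 0, -0.4, 0, 0, 0],
    [0.36, 0, 0, -0.8, 0, 0, 0],
    [0.8, 0, 0, -0.8, 0, 0, 0],
    [0.8, 0, 0, -0.8, 0, 0, 0],
    [0.8, 0, 0, -0.8, 0, 0, 0],
    [0.8, -0.55, 0.556, 0, 0, 0, 0],
    [0.8, -0.55, 0.556, 0, 0, 0, 0],
    [0.8, -0.55, 0.556, 0, 0, 0, 0],
    [0.8, -0.55, 0.556, 0, 0, 0, 0],
    [0.8, -0.55, 0.556, 0, 0, 0, 0],
    [0.8, -0.55, 0.556, 0, 0, 0, 0],
    [0.8, -0.55, 0.556, 0, 0, 0, 0],
    [0.8, -0.55, 0.556, 0, 0, 0, 0],
    [0.8, -0.55, 0.556, 0, 0, 0, 0],
    [0.8, -0.55, 0.556, 0, 0, 0, 0],
    [0.8, -0.55, 0.556, 0, 0, 0, 0],
    [0.8, 0, 0, 0, 0, 0, 0],
    [0.8, 0, 0, 0, 0, 0, 0],
  ],
)

```text
t: 30.18
ee_pos: [313.5, -304.6, 202.8]
orientation: [3.141, -0.001, 0.002]
ft_force: [-0.4, 0.3, 0.5]
width: 79.0
grasp_force: 0.0
```

```bash
python3 - <<'E'
from ell import *
snap("w7");ell("w7");P=pts(["w7"]);show("lemon",cl(P,(314,-305),52,25,70));show("lemtop",cl(P,(314,-305),42,48,70))
from workcell import vision
d=vision.get_image("scene");np.savez("scene2.npz",**d);S=pts(["scene2"])
show("lime bowl s",cl(S,(591,0.7),62,28,70))
for t in("scene2",):
    d=dict(np.load(t+".npz"));Pm=cloud(d,d["T"]);H,Sa,V=cv2.split(cv2.cvtColor(d["pixels"],cv2.COLOR_RGB2HSV));m=(H>33)&(H<70)&(Sa>90)&(np.hypot(Pm[...,0]-591,Pm[...,1])<75);print("limepx",m.sum(),Pm[m].mean(0) if m.any() else "")
E
```

```text
[ 313.5 -304.6  202.8] [ 3.141e+00 -1.000e-03  2.000e-03] 30.175
w7 lime (348, 143, 41, 50) long axis deg 15.0 [ 346. -405.   41.   53.] ((345.3841552734375, -404.1031188964844), (48.910621643066406, 45.496185302734375), 46.62474822998047)
w7 lemon (250, 163, 54, 67) long axis deg 179.1 [ 313. -305.   57.   70.] ((312.81744384765625, -304.5836181640625), (61.380615234375, 61.551944732666016), 44.65932846069336)
lemon 2609 rect [ 314.7 -304.7   60.3   60.9   42.7] circ [ 314.9 -304.    36. ] mean [ 319.  -304.6   46.7] ztop 56.2
lemtop 1309 rect [ 314.6 -305.1   41.1   45.    88.7] circ [ 314.4 -305.6   23.2] mean [ 316.1 -305.    52.5] ztop 56.4
lime bowl s 36 rect [594.9   3.4  25.8   7.6  60.1] circ [594.7   3.6  12.9] mean [594.3   1.8  35.9] ztop 43.2
limepx 24 [ 5.94662872e+02 -1.79004169e-01  3.73170498e+01]
```

View pics/w7.png

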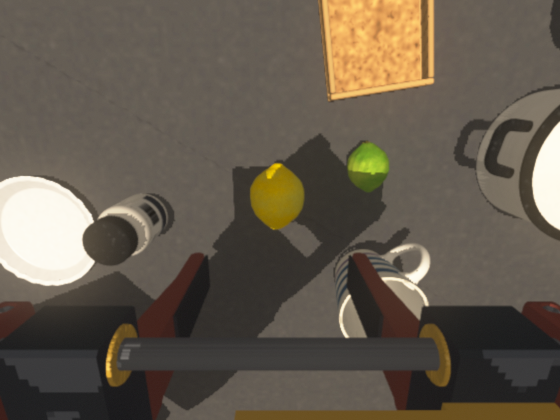

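The view shows the lemon at (277,196) with its long axis along world x, the mug at (385,300) with its handle at (412,262), and the spare lime at (368,166).

```bash
python3 - <<'E'
from fit import *
P=pts(["w7","w2","w1","scene0","scene2"])
for z0 in(60,78,88):
    Q=P[(P[:,0]>150)&(P[:,0]<345)&(P[:,1]>-480)&(P[:,1]<-335)&(P[:,2]>z0)&(P[:,2]<110)]
    for y in(-400,-390,-380,-370,-360):
        q=Q[Q[:,1]>y]; print(z0,y,len(q),"xmax",np.round(q[:,0].max()) if len(q) else "")
E
```

```text
60 -400 3877 xmax 251.0
60 -390 3298 xmax 247.0
60 -380 2483 xmax 241.0
60 -370 524 xmax 228.0
60 -360 0 xmax 
78 -400 2259 xmax 251.0
78 -390 1972 xmax 247.0
78 -380 1544 xmax 241.0
78 -370 470 xmax 228.0
78 -360 0 xmax 
88 -400 1229 xmax 251.0
88 -390 1070 xmax 247.0
88 -380 854 xmax 241.0
88 -370 324 xmax 228.0
88 -360 0 xmax
```

Emit:
step_arm(
  plan=[
    [0.8, 0.01, 0.01, 0.5, 0, 0, 0],
    [0.8, 0, 0, 0.6, 0, 0, 0],
    [0.8, 0, 0, 0.6, 0, 0, 0],
    [0.8, 0, 0, 0.6, 0, 0, 0],
    [0.8, 0, 0, 0.6, 0, 0, 0],
    [0.8, 0, 0, 0.5, 0, 0, 0],
    [0.8, 0, 0, 0.3, 0, 0, 0],
    [0.8, 0, 0, 0.13, 0, 0, 0],
    [0.8, 0, 0, 0, 0, 0, 0],
    [-1, 0, 0, 0, 0, 0, 0],
    [-1, 0, 0, 0, 0, 0, 0],
    [-1, 0, 0, 0, 0, 0, 0],
    [-1, 0, 0, 0, 0, 0, 0],
    [-1, 0, 0, -0.3, 0, 0, 0],
    [-1, 0, 0, -0.5, 0, 0, 0],
    [-1, 0, 0, -0.5, 0, 0, 0],
    [-1, 0, 0, -0.5, 0, 0, 0],
    [-1, 0, 0, -0.5, 0, 0, 0],
    [-1, 0, 0, -0.8, 0, 0, 0],
    [-1, 0, 0, 0, 0, 0, 0],
  ],
)

```text
t: 32.78
ee_pos: [315.0, -306.4, 168.5]
orientation: [3.137, -0.0, 0.007]
ft_force: [0.2, 0.2, -1.7]
width: 56.7
grasp_force: 30.0
```

Emit:
step_arm(
  plan=[
    [-1, 0.351, -0.439, 0, 0, 0, 0],
    [-1, 0.351, -0.439, 0, 0, 0, 0],
    [-1, 0.351, -0.439, 0, 0, 0, 0],
    [-1, 0.351, -0.439, 0, 0, 0, 0],
    [-1, 0.351, -0.439, 0, 0, 0, 0],
    [-1, 0.351, -0.439, 0, 0, 0, 0],
    [-1, 0.351, -0.439, 0, 0, 0, 0],
    [-1, 0.351, -0.439, 0, 0, 0, 0],
    [-1, 0.351, -0.439, 0, 0, 0, 0],
    [-1, 0.351, -0.439, 0, 0, 0, 0],
    [-1, 0.351, -0.439, 0, 0, 0, 0],
    [-1, 0.351, -0.439, 0, 0, 0, 0],
    [-1, 0.351, -0.439, 0, 0, 0, 0],
    [-1, 0.351, -0.439, 0, 0, 0, 0],
    [-1, 0, 0, 0, 0, 0, 0],
    [-1, 0, 0, 0, 0, 0, 0],
  ],
)

```text
t: 34.78
ee_pos: [558.2, 1.8, 164.6]
orientation: [3.141, 0.0, -0.003]
ft_force: [-0.1, 0.3, -0.6]
width: 56.7
grasp_force: 30.0
```

```bash
python3 - <<'E'
from fit import *
d=snap("w8");P=cloud(d,d["T"]);H,S,V=cv2.split(cv2.cvtColor(d["pixels"],cv2.COLOR_RGB2HSV))
m=(H>33)&(H<75)&(S>80)&(np.hypot(P[...,0]-591,P[...,1])<80)&(P[...,2]<70);show("lime",P[m])
E
```

```text
[558.2   1.8 164.6] [ 3.141e+00  0.000e+00 -3.000e-03] 34.775
lime 1916 rect [ 6.17e+02 -2.00e-01  4.34e+01  4.82e+01  5.98e+01] circ [616.1  -3.3  28. ] mean [618.2   1.   43.6] ztop 50.5
```

View pics/w8.png

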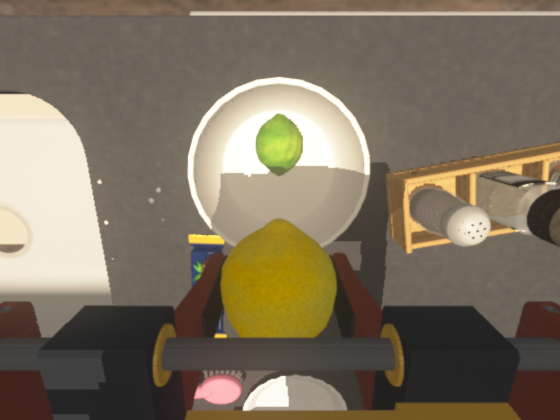

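The bowl view shows the lime lying at (279,145) with room for the lemon on the near side.

Emit:
step_arm(
  plan=[
    [-1, 0.04, 0.02, 0.5, 0, 0, 0],
    [-1, 0, 0, 0.6, 0, 0, 0],
    [-1, 0, 0, 0.6, 0, 0, 0],
    [-1, 0, 0, 0.5, 0, 0, 0],
    [-1, 0, 0, 0.3, 0, 0, 0],
    [-1, 0, 0, 0.18, 0, 0, 0],
    [-1, 0, 0, 0, 0, 0, 0],
    [0.6, 0, 0, 0, 0, 0, 0],
    [0.6, 0, 0, 0, 0, 0, 0],
    [0.6, 0, 0, 0, 0, 0, 0],
    [0.6, 0, 0, -0.4, 0, 0, 0],
    [0.6, 0, 0, -0.6, 0, 0, 0],
    [0.6, 0, 0, -0.8, 0, 0, 0],
    [0.6, 0, 0, -0.8, 0, 0, 0],
    [0.6, 0, 0, -0.8, 0, 0, 0],
    [0.6, 0, 0, 0, 0, 0, 0],
  ],
)

```text
t: 36.83
ee_pos: [563.7, 1.1, 206.1]
orientation: [3.141, 0.0, 0.012]
ft_force: [-0.1, 0.3, -0.5]
width: 70.4
grasp_force: 0.0
```

```bash
python3 - <<'E'
from fit import *
d=snap("w9");P=cloud(d,d["T"]);H,S,V=cv2.split(cv2.cvtColor(d["pixels"],cv2.COLOR_RGB2HSV))
b=(np.hypot(P[...,0]-591,P[...,1])<85)&(P[...,2]<90)&(P[...,2]>12)
show("lime",P[(H>33)&(H<75)&(S>80)&b]);show("lemon",P[(H>18)&(H<33)&(S>170)&b])
E
```

```text
[563.7   1.1 206.1] [3.141 0.    0.012] 36.825
lime 1425 rect [ 6.168e+02 -4.000e-01  4.400e+01  4.340e+01  4.350e+01] circ [617.4  -1.1  25.9] mean [618.1   1.   43.8] ztop 50.5
lemon 1945 rect [557.5  -1.4  54.6  54.5  41. ] circ [557.4  -1.1  33.9] mean [5.605e+02 4.000e-01 6.160e+01] ztop 68.6
```

View pics/w9.png

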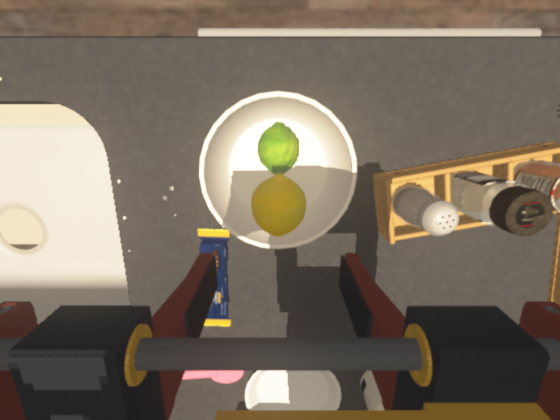

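The lemon is at (279,205) and the lime at (279,147), both in the bowl. The bar is at (214,275).

```bash
python3 - <<'E'
from fit import *
P=pts(["w9"]);Q=P[(P[:,0]>355)&(P[:,0]<520)&(P[:,1]>40)&(P[:,1]<115)&(P[:,2]>4)&(P[:,2]<12)];show("bar w9",Q)
d=dict(np.load("w9.npz"));H,S,V=cv2.split(cv2.cvtColor(d["pixels"],cv2.COLOR_RGB2HSV))
C=cloud(d,d["T"]);g=(C[...,0]>340)&(C[...,0]<530)&(C[...,1]>40)&(C[...,1]<120)&(C[...,2]<12)
show("barcol",C[g&(S>120)&(V>40)])
for n in("w1","w2"):
    d=dict(np.load(n+".npz"));H,S,V=cv2.split(cv2.cvtColor(d["pixels"],cv2.COLOR_RGB2HSV));C=cloud(d,d["T"]);g=(C[...,0]>340)&(C[...,0]<530)&(C[...,1]>40)&(C[...,1]<120)&(C[...,2]<12);show("barcol "+n,C[g&(S>120)&(V>40)])
P=pts(["w1","scene0","scene2","w7"]);a=np.radians(8.6);e=np.array([[np.cos(a),np.sin(a)],[-np.sin(a),np.cos(a)]])
Q=P[(P[:,2]>20)&(P[:,2]<27)];l=(Q[:,:2]-(505,-391))@e.T
k=(abs(l[:,0])<92)&(abs(l[:,1])<60);l=l[k]
for i,j,b in((0,1,50),(1,0,70)):
    s=l[abs(l[:,j])<b-12][:,i]
    for sg in(1,-1):
        q=s[s*sg>(70 if i==0 else 38)];print("axis",i,sg,len(q),np.round(np.percentile(q,[5,50,95]),1))
E
```

```text
bar w9 1053 rect [447.7  82.7  32.8 108.6  88.5] circ [448.   81.3  55.2] mean [452.2  76.7   6. ] ztop 7.8
barcol 655 rect [446.   82.8  40.4 143.6  88. ] circ [445.9  83.6  73.2] mean [449.   80.9   1.3] ztop 7.2
barcol w1 892 rect [447.   83.2  40.7 140.9  88.6] circ [446.9  83.1  72.8] mean [446.9  84.5   3.7] ztop 8.4
barcol w2 776 rect [448.   81.8  40.6 142.8  87.8] circ [448.   83.3  73.2] mean [450.2  85.2   2.8] ztop 7.9
axis 0 1 375 [79.7 82.4 86. ]
axis 0 -1 943 [-85.5 -83.  -79.9]
axis 1 1 962 [38.8 41.6 44.6]
axis 1 -1 958 [-59.  -56.1 -53.1]
```

Emit:
step_arm(
  plan=[
    [0.36, -0.46, -0.328, 0, 0, 0, 0],
    [0.36, -0.46, -0.328, 0, 0, 0, 0],
    [0.36, -0.46, -0.328, 0, 0, 0, 0],
    [0.36, -0.46, -0.328, 0, 0, 0, 0],
    [0.36, -0.46, -0.328, 0, 0, 0, 0],
    [0.36, 0, 0, 0.6, 0, 0, 0],
    [0.36, 0, 0, 0.6, 0, 0, 0],
    [0.36, 0, 0, 0.6, 0, 0, 0],
    [0.36, 0, 0, 0.6, 0, 0, 0],
    [0.36, 0, 0, 0.6, 0, 0, 0],
    [0.36, 0, 0, 0, 0, 0, 0],
    [0.36, 0, 0, 0, 0, 0, 0],
  ],
)

```text
t: 38.38
ee_pos: [446.3, 83.1, 51.7]
orientation: [3.141, -0.0, -0.001]
ft_force: [0.6, 0.2, -0.5]
width: 59.6
grasp_force: 0.0
```

Emit:
step_arm(
  plan=[
    [0.36, 0.01, 0, 0.4, 0, 0, 0.25],
    [0.36, 0, 0, 0.3, 0, 0, 0],
    [0.36, 0, 0, 0.2, 0, 0, 0],
    [0.36, 0, 0, 0.06, 0, 0, 0],
    [0.36, 0, 0, 0, 0, 0, 0],
    [0.36, 0, 0, 0, 0, 0, 0],
  ],
)

```text
t: 39.12
ee_pos: [447.2, 83.2, 3.7]
orientation: [-3.141, 0.047, -0.001]
ft_force: [0.1, -0.1, -0.8]
width: 59.5
grasp_force: 0.0
```

Emit:
step_arm(
  plan=[
    [0.36, 0, 0, 0.04, 0, 0, 0],
    [0.36, 0, 0, 0, 0, 0, 0],
    [-1, 0, 0, 0, 0, 0, 0],
    [-1, 0, 0, 0, 0, 0, 0],
    [-1, 0, 0, 0, 0, 0, 0],
    [-1, 0, 0, 0, 0, 0, 0],
  ],
)

```text
t: 39.88
ee_pos: [446.9, 83.1, 1.4]
orientation: [3.141, -0.047, -0.0]
ft_force: [-0.7, 0.5, -0.5]
width: 37.5
grasp_force: 27.8
```

Emit:
step_arm(
  plan=[
    [-1, 0, 0, -0.2, 0, 0, 0],
    [-1, 0, 0, -0.4, 0, 0, 0],
    [-1, 0, 0, -0.5, 0, 0, 0],
    [-1, 0, 0, -0.6, 0, 0, 0],
    [-1, 0, 0, -0.6, 0, 0, 0],
    [-1, 0, 0, -0.6, 0, 0, 0],
    [-1, 0, 0, -0.5, 0, 0, 0],
    [-1, 0, 0, 0, 0, 0, -0.5],
    [-1, 0, 0, 0, 0, 0, -0.5],
    [-1, 0, 0, 0, 0, 0, -0.5],
    [-1, 0, 0, 0, 0, 0, 0],
    [-1, 0, 0, 0, 0, 0, 0],
  ],
)

```text
t: 41.38
ee_pos: [446.8, 83.1, 171.7]
orientation: [3.133, 0.234, 0.0]
ft_force: [0.1, -0.1, -0.5]
width: 37.5
grasp_force: 27.8
```

Emit:
step_arm(
  plan=[
    [-1, -0.015, 0.538, 0, 0, 0, 0],
    [-1, -0.015, 0.538, 0, 0, 0, 0],
    [-1, -0.015, 0.538, 0, 0, 0, 0],
    [-1, -0.015, 0.538, 0, 0, 0, 0],
    [-1, -0.015, 0.538, 0, 0, 0, 0],
    [-1, -0.015, 0.538, 0, 0, 0, 0],
    [-1, -0.015, 0.538, 0, 0, 0, 0],
    [-1, -0.015, 0.538, 0, 0, 0, 0],
    [-1, -0.015, 0.538, 0, 0, 0, 0],
    [-1, -0.015, 0.538, 0, 0, 0, 0],
    [-1, -0.015, 0.538, 0, 0, 0, 0],
    [-1, -0.015, 0.538, 0, 0, 0, 0],
    [-1, -0.015, 0.538, 0, 0, 0, 0],
    [-1, -0.015, 0.538, 0, 0, 0, 0],
    [-1, -0.015, 0.538, 0, 0, 0, 0],
    [-1, -0.015, 0.538, 0, 0, 0, 0],
    [-1, -0.015, 0.538, 0, 0, 0, 0],
    [-1, -0.015, 0.538, 0, 0, 0, 0],
    [-1, 0, 0, 0, 0, 0, 0],
    [-1, 0, 0, 0, 0, 0, 0],
  ],
)

```text
t: 43.88
ee_pos: [505.5, -396.9, 171.1]
orientation: [-3.132, -0.234, 0.001]
ft_force: [0.6, -0.1, -0.1]
width: 37.7
grasp_force: 27.8
```

```bash
python3 - <<'E'
from fit import *
snap("w10")
E
```

```text
[ 505.5 -396.9  171.1] [-3.132e+00 -2.340e-01  1.000e-03] 43.875
```

View pics/w10.png

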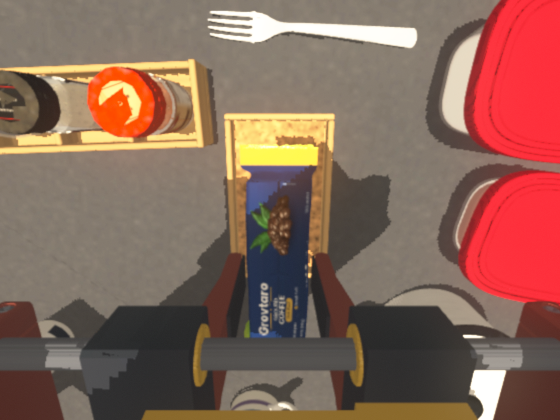

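The bar hangs flat over the tray (280,240) and lines up with it. I'll check how much room the gripper's body has before lowering.

```bash
python3 - <<'E'
from fit import *
P=pts(["w1","w7","w10","scene0","scene2"]);a=np.radians(8.6);e=np.array([[np.cos(a),np.sin(a)],[-np.sin(a),np.cos(a)]])
d0=np.load("w10.npz")["depth"]
P=np.concatenate([pts([t]) for t in("w1","scene0","w10")])
l=(P[:,:2]-(505.8,-398.2))@e.T;k=(P[:,2]>60)&(P[:,2]<130)
for hx,hy in((45,95),(60,110)):
    m=k&(abs(l[:,0])<hx)&(abs(l[:,1])<hy);print(hx,hy,m.sum(),np.round(np.c_[l[m],P[m,2]][::max(1,m.sum()//6)]))
E
```

```text
45 95 0 []
60 110 0 []
```

Emit:
step_arm(
  plan=[
    [-1, 0, 0.025, 0.5, 0, 0, 0],
    [-1, 0, 0, 0.6, 0, 0, 0],
    [-1, 0, 0, 0.6, 0, 0, 0],
    [-1, 0, 0, 0.5, 0, 0, 0],
    [-1, 0, 0, 0.4, 0, 0, 0],
    [-1, 0, 0, 0.3, 0, 0, 0],
    [-1, 0, 0, 0.2, 0, 0, 0],
    [-1, 0, 0, 0.08, 0, 0, 0],
    [-1, 0, 0, 0.03, 0, 0, 0],
    [-1, 0, 0, 0, 0, 0, 0],
    [-1, 0, 0, 0, 0, 0, 0],
  ],
)

```text
t: 45.3
ee_pos: [506.3, -399.1, 11.4]
orientation: [3.132, 0.235, 0.001]
ft_force: [0.2, -0.3, -0.2]
width: 37.6
grasp_force: 27.8
```

Emit:
step_arm(
  plan=[
    [-1, 0, 0, 0.05, 0, 0, 0],
    [-1, 0, 0, 0.01, 0, 0, 0],
    [-1, 0, 0, 0, 0, 0, 0],
    [0.2, 0, 0, 0, 0, 0, 0],
    [0.2, 0, 0, 0, 0, 0, 0],
    [0.2, 0, 0, 0, 0, 0, 0],
    [0.2, 0, 0, -0.2, 0, 0, 0],
    [0.2, 0, 0, -0.5, 0, 0, 0],
    [0.2, 0, 0, -0.8, 0, 0, 0],
    [0.2, 0, 0, -0.8, 0, 0, 0],
    [0.2, 0, 0, -0.8, 0, 0, 0],
    [0.2, 0, 0, -0.8, 0, 0, 0],
    [0.2, -0.5, 0, -0.8, 0, 0, 0],
    [0.2, -0.8, -0.5, -0.8, 0, 0, 0],
    [0.2, -0.8, -0.5, -0.8, 0, 0, 0],
    [0.2, -0.8, -0.5, -0.5, 0, 0, 0],
    [0.2, 0, -0.5, 0, 0, 0, 0],
    [0.2, 0, 0, 0, 0, 0, 0],
    [0.2, 0, 0, 0, 0, 0, 0],
  ],
)

```text
t: 47.68
ee_pos: [348.4, -321.7, 347.5]
orientation: [-3.132, -0.237, 0.001]
ft_force: [-0.1, -0.9, 0.1]
width: 52.7
grasp_force: 0.0
```

```bash
python3 - <<'E'
from fit import *
d=snap("w11");P=pts(["w11"])
from workcell import vision
s=vision.get_image("scene");np.savez("scene3.npz",**s);S=pts(["scene3"])
a=np.radians(8.6);e=np.array([[np.cos(a),np.sin(a)],[-np.sin(a),np.cos(a)]]);ca=np.radians(10.6);ce=np.array([[np.cos(ca),np.sin(ca)],[-np.sin(ca),np.cos(ca)]])
for n,Q in(("w",P),("s",S)):
    show(n+" jar",cl(Q,(580,-281),40,108,125));show(n+" shaker",cl(Q,(556,-151),35,88,105));show(n+" old",cl(Q,(569,-209),30,108,125))
for dd in(d,s):
    C=cloud(dd,dd["T"]);H,Sa,V=cv2.split(cv2.cvtColor(dd["pixels"],cv2.COLOR_RGB2HSV))
    b=(np.hypot(C[...,0]-591,C[...,1])<85)&(C[...,2]<90)&(C[...,2]>12)
    show("lime",C[(H>33)&(H<75)&(Sa>80)&b]);show("lemon",C[(H>18)&(H<33)&(Sa>170)&b])
    show("bar blue",C[(H>95)&(H<135)&(Sa>110)&(np.hypot(C[...,0]-505,C[...,1]+398)<90)])
print("jar/shaker local",[np.round(ce@(np.array(q)-(568.2,-216.2)),1).tolist() for q in((580.5,-281.8),(556.2,-150.5))])
E
```

```text
[ 348.4 -321.7  347.5] [-3.132e+00 -2.370e-01  1.000e-03] 47.675
w jar few 0
w shaker few 0
w old few 0
s jar 333 rect [ 580.8 -283.1   45.2   43.5   19.6] circ [ 580.2 -281.8   23.7] mean [ 577.2 -285.8  115. ] ztop 118.0
s shaker 146 rect [ 555.3 -155.3   26.5   30.7   51.9] circ [ 556.2 -153.5   15.9] mean [ 553.1 -156.3   94.3] ztop 99.6
s old 251 rect [ 570.9 -211.    42.2   37.8   31. ] circ [ 570.9 -210.4   21.5] mean [ 566.8 -213.9  115. ] ztop 118.0
lime few 0
lemon 134 rect [526.1  -6.2   6.9  24.   19. ] circ [528.5  -5.4  12.1] mean [525.9  -6.5  38.6] ztop 45.6
bar blue 183 rect [ 506.5 -392.2  100.9   23.6    1.9] circ [ 506.8 -394.4   50.7] mean [ 530.7 -386.6   12.2] ztop 14.2
lime 226 rect [613.6  -7.2  34.2  34.   34.3] circ [613.4  -5.   19.4] mean [608.9 -10.5  39.2] ztop 51.7
lemon few 0
bar blue 252 rect [ 502.9 -400.9  101.9   28.9    8.3] circ [ 503.  -400.2   52.2] mean [ 494.1 -402.7   13.1] ztop 15.3
jar/shaker local [[0.0, -66.7], [0.3, 66.8]]
```

View pics/w11.png

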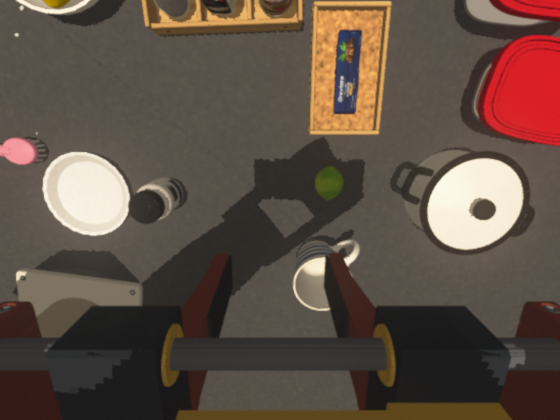

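The bar lies flat and centred in the tray (347,70), and the caddy row is at the top of the frame. The scene mask missed the lemon, so I'll check the bowl once more.

```bash
python3 - <<'E'
import numpy as np,cv2
p=np.load("scene3.npz")["pixels"][130:360,180:460,::-1];cv2.imwrite("pics/s3.png",cv2.resize(p,None,fx=2.5,fy=2.5))
E
```

```text
(no output)
```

View pics/s3.png

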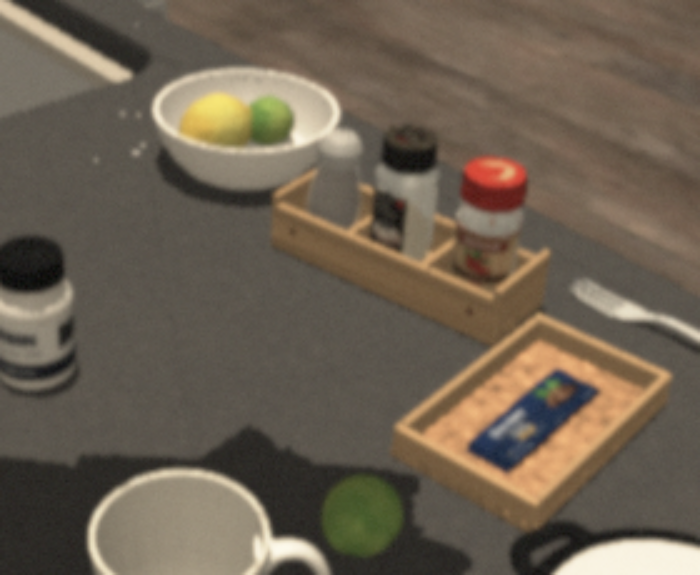

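The crop shows the lemon (217,120) and lime (270,120) in the bowl, the shaker, old jar and red-lid jar upright in the caddy, and the bar flat in the tray (535,418).

```bash
python3 -c "
from workcell import ctrl
print(ctrl.close_job())"
```

```text
the job is handed in; nothing more can be done
None
```

All five things are put away and the job was handed in at about 48 s of the 136 s allowed; the final pictures show each in its place and the old jar still standing, though no verdict came back.

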